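# Draw a charged battery pack out of the bench charger and add it to the pile

### The arm

A 6-joint arm with a two-finger parallel gripper is mounted at the origin on a cart in front of the work surface, level with it; the furniture and walls round the work are solid. World frame = base frame: x ahead of the robot, y to its left, z up, the work surface at z = 0. Lengths are in m, angles in rad, forces in N, time in s.
With the tool pointing down it reaches from about 0.375 to 0.925 m from the base axis. Payload 5.7 kg.
Tool frame: the origin (TCP) lies on the centre line of the jaws, within the pads' length; the fingertips stand 19 mm ahead of it and the grasp point (between the pads) is the TCP; z points along the fingers, y is the line along which they close (so a half turn about z gives the same grasp; the last joint's range is limited). The gripper opens to 88 mm and grips with 3 to 60 N. Pads are 20 mm wide; open, the fingers measure 115 mm over their backs; the gripper's body (75 mm by 178 mm) begins 61 mm behind the grasp point.
Start: joints at [1.12, 0.359, 1.51, -0, 1.272, -0.115], TCP at [0.198, 0.566, 0.242] pointing down, gripper open.
Joint ranges: [-2.97, 2.97], [-1.01, 2.36], [0.21, 2.38], [-0.96, 4.11], [0.2, 2.71], [-2.98, 2.98]. Speed limits (rad/s): [2.39, 2.39, 3.14, 3.14, 3.14, 3.14].

### API

Orientations are given as a unit quaternion [x, y, z, w].
In Python, from rig import manip gives the robot as it stands.
- The arm moves only by the tool servo_tool, never from a script. Its argument "increments" is a list that holds one entry, the list of rows, each a list of 5 numbers: the shift along the tool's x, y, z scaled (see below), then the turn about the tool's z scaled (see below), then the closure, from -1 (fully open) to 1 (shut). A call has 1 to 20 rows; each row shifts and turns the commanded pose from where the row before left it, along the tool's axes as they then stand; what a row does not reach is not made up. The controller multiplies each number of a shift by 0.15 m and each number of a turn by 30 degrees. A row lasts 1/12 s, in which the tool goes at most 41.7 mm and 7.16 degrees, less where a joint would pass 70% of its speed; a pose out of reach is approached as far as the arm can. A call with a number of a shift or a turn outside -1 to 1 is refused whole. A call with a gripper value outside its range is refused whole. The fingers move at their own pace and stop on an object; the grip force is fixed at half the most. Time passes only in rows, so rows that do not move let the fingers close. It gives the time, the measured TCP pose, the force, the opening and the grip force at its end, in the units of the state.
- manip.state(): the state, without advancing time (a new reading comes with each control period).
- manip.grab_frame(name): name is "scene" or "top" or "wrist"; returns a dict with "pixels" (420x560x3 uint8, red, green, blue), "fx", "fy", "cx", "cy" (pixels), "R" (3x3) and "t" (3): a world point X has camera coordinates R X + t. Camera axes: x right, y down, z forward; pixel columns grow to the right and rows downward; lengths in m; the calibration is good to about 2 mm. A picture is of the moment at which its call begins. There is no depth.
- manip.sign_off(): hands the job in; it is judged then, once.
The state is a dict: "clock": time; "joints": joint angles; "qd": joint speeds; "joint_torque": joint torques, N m; "ee_pos": TCP position; "orientation": TCP orientation; "contact_force": force on the tool from outside, world axes, zero at the start; "moment": the same for the moment, N m; "opening": finger opening in m; "finger_force": force on a finger pad.
Only numpy, scipy, OpenCV 4.12 (cv2) and the standard library are available. Lean on these libraries where they do the work, as an engineer would, in place of code of your own. Each camera call takes 0.05 s, during which the arm holds its last target. There are 200 camera calls.

### The job

The battery pack in the bench charger is charged: draw it out by its pull loop, against the sprung catch, until it is clear of its bay. Then set it gently down on top of the pile of two packs beside the charger, letting go only once it rests there: it must lie flat and square on the pile, edges flush and pull loop on the same side as theirs, and the pile must stay where it stands.

Things in the scene. Friction and masses are not known exactly. Their poses are not given: they have to be found in the camera images.
- board: Plywood board, fixed, 580 mm (x) by 740 mm (y), 11.5 mm thick, that lies across the rim of the open carton of jars; all the work is on its top, 276 mm above the table. Origin under its middle
- charger: Bench charger, fixed: grey housing 196 wide, 136 deep, 106 mm high, with two bays at the foot of its front, on a 3 mm base plate that reaches 150 mm out in front. Origin on the board under the middle of the housing's front face; x points into the housing (packs come out along -x), y to its left, z up. Above z = 70 mm a console overhangs the bays by 29 mm
- bay_left (a point): Bottom centre of the left bay's mouth, at y = +44 mm in the charger's frame. A bay is 67 wide, 25 high (z = 3 to 28 mm), 85 mm deep; in both side walls, 40 mm in, sprung balls drop into notches in the pack's sides and hold it with about 13 to 20 N. A pack is clear of its bay once pulled out by 85 mm; it then lies on the plate
- bay_right (a point): Bottom centre of the right bay's mouth, at y = -44 mm in the charger's frame; like the left one
- pack: The battery pack that is plugged into one of the bays: a flat dark case 100 long (x), 64 wide (y), 22 mm high, about 0.4 kg, with a grey pull loop in front. Origin under the middle of the case (not counting the loop); x points from the loop to the plug end, z up. Plugged in, its case sticks out of the bay by 16 mm and its origin is at x = 34 mm in the charger's frame
- pack_loop (a point): Middle of the cross bar of the pack's pull loop, 98.5 mm in front of the pack's origin (-x) and 10.5 mm above its underside. The bar is 64 long (y), 9 thick (x), from 4 to 17 mm above the underside; between it and the case is an opening 44 mm (x) by 50 mm (y), open from above
- blank_cover: Dark blanking cover that closes the other bay, fixed; it stands out of the housing by 6 mm, its finger rib by 13 mm. Origin on the plate where that of a pack plugged in there would be
- pile_top: Upper one of the two packs that lie in a pile on the board beside the charger, loose, the same shape as the pack in the charger: origin under the middle of its case, 100 x 64 x 22 mm, x from the loop to the plug end; its top is 22 mm above its origin and 44 mm above the board
- pile_top_loop (a point): Middle of the cross bar of the pull loop of the pile's upper pack
- pile_low: Lower pack of the pile, on the board, loose, same shape and axes

How it is judged:
By the outcome, as a careful person would: the job done as asked, in the order asked, and still so for the second after the job is handed in, with the robot touching nothing.
It also fails if it takes over 54 s, if anything falls off the work surface, if the arm or the gripper's body presses on something with over 40 N, if the wrist force passes 120 N, or if a joint passes its speed limit or range.

## Working session

There is one attempt and no reset: what is moved stays moved. The work goes in short steps, Python scripts to look and compute and a tool call to move; the robot and the scene stay as the last step left them, time stands still between calls to the robot, and variables do not carry over. Pictures are saved under pics/ and viewed, at most 10 in all, crops included, and the job is handed in when it is done.

Besides the shell and the picture viewer there is one more tool, called as name(argument=value, ...) on one line, values as JSON. servo_tool: Moves the arm, as the interface text tells. Shifts and turns lie within -1 to 1; 1 stands for 0.15 m of shift or 30 degrees of turn. Its arguments: {"type":"object","properties":{"increments":{"type":"array","items":{"type":"array","items":{"type":"array","items":{"type":"number"}}}}},"required":["increments"]}

```bash
mkdir -p pics; python3 - <<'E'
from rig import manip
import cv2,numpy as np
s=manip.state();print(s)
for n in("scene","top"):
    f=manip.grab_frame(n);cv2.imwrite(f"pics/{n}0.png",f["pixels"][:,:,::-1])
    print(n,f["fx"],f["cx"],f["cy"],np.round(f["R"],3).tolist(),np.round(f["t"],3))
E
```

```text
{'clock': 0.0, 'joints': array([ 1.11990828e+00,  3.59510431e-01,  1.51140109e+00,  9.47744050e-06,
        1.27247066e+00, -1.15113608e-01]), 'qd': array([-0.00045804, -0.0018274 , -0.00103356, -0.00040004,  0.00112639,
        0.00143022]), 'joint_torque': array([ 1.17226275e-03, -5.15365255e+01, -2.70730412e+01,  6.74950099e-02,
        3.49274289e-02, -1.61819121e-04]), 'ee_pos': array([0.19743551, 0.56591783, 0.24081824]), 'orientation': array([ 1.67100957e-01,  9.85939384e-01, -8.57906230e-04, -2.54200110e-04]), 'contact_force': array([ 1.09829002, -1.12729161, -0.86931236]), 'moment': array([ 0.03288903, -0.01870085,  0.03425014]), 'finger_force': 0.0, 'opening': 0.08794922531074775}
scene 479.1043830317911 274.4449930124449 209.2954105841188 [[0.674, -0.739, -0.012], [-0.522, -0.464, -0.716], [0.523, 0.489, -0.698]] [-0.405  0.483  1.018]
top 410.30778999783786 278.3289560732379 205.28704257060832 [[0.014, -1.0, 0.016], [-0.99, -0.016, -0.141], [0.141, -0.014, -0.99]] [-0.057  0.589  1.218]
```

View pics/scene0.png

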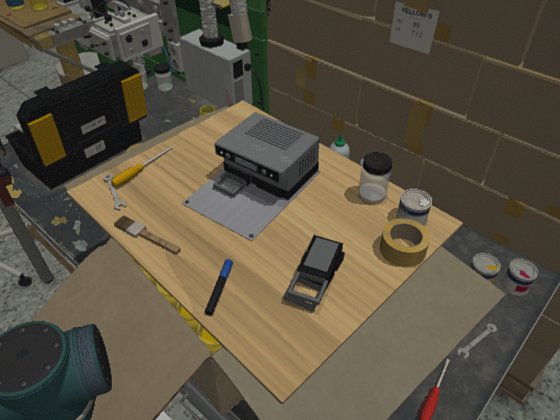

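View pics/top0.png

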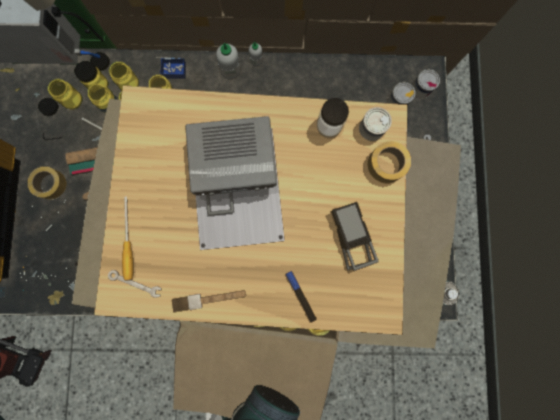

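The top view shows the charger at about (232,155), its plate around (240,215) with the pack's loop at (220,203), which is the left bay. The pile is at about (352,235), loop towards the bottom right. I'll enlarge both views to pick corners.

```bash
python3 - <<'E'
import cv2,numpy as np
t=cv2.imread("pics/top0.png");s=cv2.imread("pics/scene0.png")
r=lambda im,x,y,w,h,k:cv2.resize(im[y:y+h,x:x+w],None,fx=k,fy=k,interpolation=cv2.INTER_CUBIC)
a=np.hstack([r(t,185,155,100,100,4),r(t,310,190,100,100,4)])
b=np.hstack([r(s,180,150,160,80,2.5),r(s,270,225,100,87,4)[:200]]) if 0 else None
cv2.imwrite("pics/c_top.png",a)
c=np.hstack([r(s,180,140,100,100,4),r(s,270,222,100,100,4)])
cv2.imwrite("pics/c_all.png",np.vstack([a,c])[:, :]) 
cv2.imwrite("pics/c_all.png",cv2.resize(np.vstack([a,c]),(600,600)))
cv2.imwrite("pics/c_sc.png",c)
E
```

```text
(no output)
```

View pics/c_top.png

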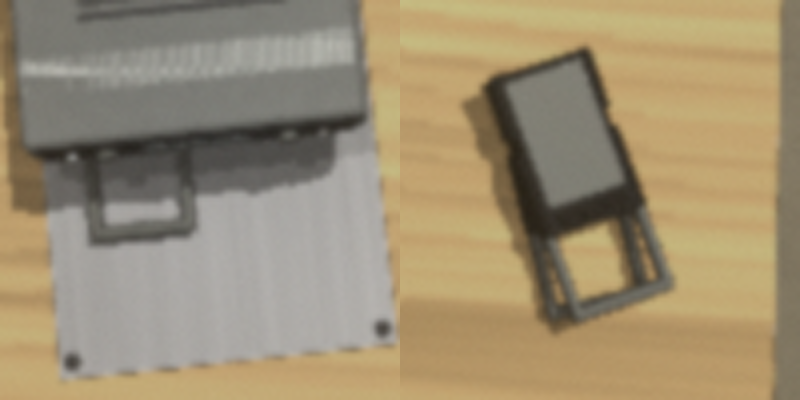

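View pics/c_sc.png

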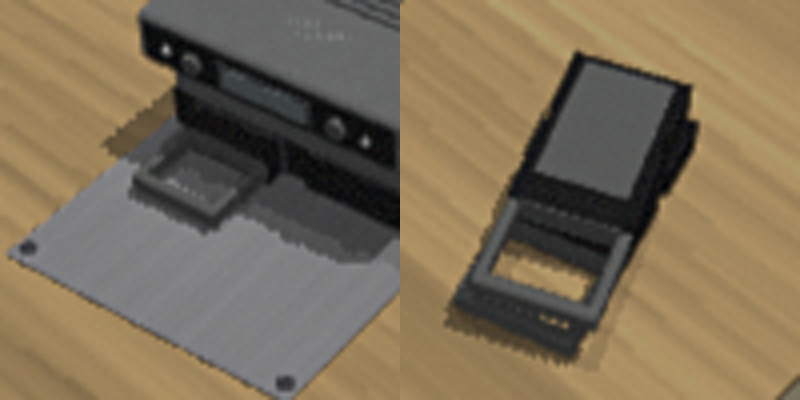

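The crops show the plate's front corners, the left-bay loop (bar corners (91,243) and (197,233) in the top crop) and the pile's top face and loop. I'll triangulate these next.

```bash
cat > h.py <<'E'
from rig import manip
import numpy as np,cv2,pickle,os
def ray(f,u,v):
    R=np.array(f["R"]);d=R.T@[(u-f["cx"])/f["fx"],(v-f["cy"])/f["fy"],1];return -R.T@np.array(f["t"]),d
def plane(f,u,v,z):
    c,d=ray(f,u,v);return c+d*(z-c[2])/d[2]
def tri(a,b):
    (c1,d1),(c2,d2)=a,b
    k=np.linalg.lstsq(np.c_[d1,-d2],c2-c1,rcond=None)[0]
    p,q=c1+k[0]*d1,c2+k[1]*d2;return (p+q)/2,np.linalg.norm(p-q)
E
python3 - <<'E'
from h import *
np.set_printoptions(precision=4,suppress=True)
T=manip.grab_frame("top");S=manip.grab_frame("scene")
o=lambda p,x,y:((p[0]+.5)/4-.5+x,(p[1]+.5)/4-.5+y)
tl=lambda p:o(p,185,155);tr=lambda p:o((p[0]-400,p[1]),310,190)
sl=lambda p:o(p,180,140);sr=lambda p:o((p[0]-400,p[1]),270,222)
P=dict(plateFL=(tl((62,379)),sl((8,255))),screwL=(tl((72,362)),sl((28,247))),screwR=(tl((383,329)),sl((285,384))),
loopFL=(tl((91,243)),sl((133,180))),loopFR=(tl((197,233)),sl((210,220))),
rl=(tr((490,80)),sr((577,54))),rr=(tr((587,48)),sr((692,86))),fr=(tr((645,205)),sr((632,232))),fl=(tr((530,235)),sr((512,190))),
lL=(tr((577,320)),sr((472,284))),lR=(tr((672,287)),sr((600,318))))
for k,(a,b) in P.items():
    p,e=tri(ray(T,*a),ray(S,*b));print(k,p,round(e,4))
print(ray(T,0,0)[0])
for k in P:
    z={'p':.003,'s':.003}.get(k[0],.044)
    if k[:2]=='lo':z=.020
    if k[0]=='l' and len(k)==2 and k[1] in'LR':z=.039
    print(k,z,plane(T,*P[k][0],z),plane(S,*P[k][1],z))
E
```

```text
plateFL [0.4434 0.1458 0.2764] 0.0021
screwL [0.4538 0.1395 0.2795] 0.0018
screwR [ 0.4766 -0.0502  0.2795] 0.0023
loopFL [0.5269 0.1283 0.2902] 0.0005
loopFR [0.5324 0.0646 0.2929] 0.0029
rl [ 0.5413 -0.1725  0.3172] 0.0023
rr [ 0.5616 -0.2308  0.3188] 0.0018
fr [ 0.4683 -0.2645  0.3178] 0.0013
fl [ 0.4522 -0.1995  0.3094] 0.0049
lL [ 0.3997 -0.2243  0.31  ] 0.0027
lR [ 0.4212 -0.2814  0.3136] 0.001
[ 0.4116 -0.0303  1.2895]
plateFL 0.003 [0.4531 0.1926 0.003 ] [0.6015 0.4002 0.003 ]
screwL 0.003 [0.4663 0.1853 0.003 ] [0.6182 0.3954 0.003 ]
screwR 0.003 [ 0.4956 -0.0565  0.003 ] [0.6488 0.1378 0.003 ]
loopFL 0.02 [0.5578 0.1714 0.02  ] [0.717  0.3769 0.02  ]
loopFR 0.02 [0.567  0.0895 0.02  ] [0.7252 0.2951 0.02  ]
rl 0.044 [ 0.5788 -0.2134  0.044 ] [ 0.7441 -0.0228  0.044 ]
rr 0.044 [ 0.6049 -0.2884  0.044 ] [ 0.774 -0.102  0.044]
fr 0.044 [ 0.4849 -0.331   0.044 ] [ 0.6452 -0.149   0.044 ]
fl 0.044 [ 0.4609 -0.2432  0.044 ] [ 0.6195 -0.068   0.044 ]
lL 0.039 [ 0.3977 -0.2791  0.039 ] [ 0.5471 -0.096   0.039 ]
lR 0.039 [ 0.4234 -0.3517  0.039 ] [ 0.5814 -0.1734  0.039 ]
```

Triangulation puts the board top at z ≈ 0.276, the pack in the left bay with charger yaw ≈ 6.9°, and the pile yaw ≈ 19.8°. The sizes match what was given. The console rules out closing the jaws along x, so I'll grip the loop's outer sides with the jaws along the charger's y. First I'll lift and move to a hover.

servo_tool(increments=[[[0, 0, -0.235, 0, -1], [0, 0, -0.235, 0, -1], [0, 0, -0.235, 0, -1], [0, 0, -0.235, 0, -1], [0, 0, -0.235, 0, -1], [0, 0, -0.235, 0, -1]]])

```text
clock: 0.7
ee_pos: [0.1975, 0.5661, 0.4548]
orientation: [0.167, 0.986, -0.0, -0.0]
contact_force: [0.6, 0.4, 0.4]
opening: 0.0881
finger_force: 0.0
```

servo_tool(increments=[[[-0.19, -0.14, 0, 0, -1], [-0.19, -0.14, 0, 0, -1], [-0.19, -0.14, 0, 0, -1], [-0.19, -0.14, 0, 0, -1], [-0.19, -0.14, 0, 0, -1], [-0.19, -0.14, 0, 0, -1], [-0.19, -0.14, 0, 0, -1], [-0.19, -0.14, 0, 0, -1], [-0.19, -0.14, 0, 0, -1], [-0.19, -0.14, 0, 0, -1], [-0.19, -0.14, 0, 0, -1], [-0.19, -0.14, 0, 0, -1], [-0.19, -0.14, 0, 0, -1], [-0.19, -0.14, 0, 0, -1], [-0.19, -0.14, 0, 0, -1], [0, 0, 0, -0.217, -1], [0, 0, 0, -0.217, -1], [0, 0, 0, -0.217, -1], [0, 0, 0, -0.217, -1], [0, 0, 0, 0, -1]]])

```text
clock: 2.37
ee_pos: [0.4975, 0.128, 0.4529]
orientation: [-0.061, 0.998, -0.0, -0.0]
contact_force: [-0.8, -0.6, -0.8]
opening: 0.0879
finger_force: 0.0
```

```bash
python3 - <<'E'
from h import *
s=manip.state();print(s["clock"],s["ee_pos"],s["orientation"],s["joints"])
f=manip.grab_frame("wrist");cv2.imwrite("pics/w1.png",f["pixels"][:,:,::-1])
pickle.dump(f,open("w1.pkl","wb"));print(ray(f,280,210))
E
```

```text
2.3667 [0.4974667  0.12798711 0.45288853] [-6.11036228e-02  9.98131382e-01 -5.12795985e-05 -2.97945347e-04] [ 1.17326471e-01  1.06980387e-01  1.34243740e+00 -6.94510363e-05
  1.69277557e+00 -1.57576171e+00]
(array([0.43120673, 0.11969759, 0.59599499]), array([ 0.23087418,  0.04347613, -0.97217958]))
```

View pics/w1.png

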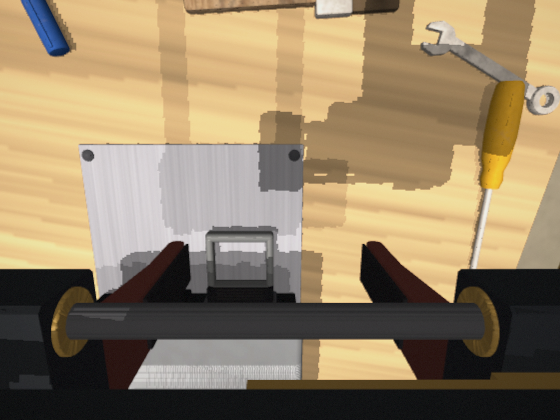

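The wrist view shows the loop bar's front edge from (206,232) to (274,232) and the plate screws at (88,155) and (294,155). The image is square to the plate. Next I'll measure sub-pixel and compare with the top view.

```bash
python3 - <<'E'
from h import *
np.set_printoptions(precision=4,suppress=True)
f=pickle.load(open("w1.pkl","rb"));g=cv2.cvtColor(f["pixels"],cv2.COLOR_RGB2GRAY)
def blob(x,y,r=10):
    w=g[y-r:y+r+1,x-r:x+r+1];m=cv2.moments((w<90).astype(np.uint8),True);return x-r+m["m10"]/m["m00"],y-r+m["m01"]/m["m00"]
sl,sr=blob(294,155,7),blob(88,155,9);print(sl,sr)
pl,pr=plane(f,*sl,.279),plane(f,*sr,.279)
d=pl-pr;print("screws",pl,pr,np.linalg.norm(d),np.degrees(np.arctan2(-d[0],d[1])))
print(g[225:250,240]);print(g[260,195:220],g[260,260:285])
a=plane(f,274,232,.296);b=plane(f,206,232,.296);d=a-b
print(a,b,np.linalg.norm(d),np.degrees(np.arctan2(-d[0],d[1])))
E
```

```text
(293.8512396694215, 155.0) (87.82352941176471, 154.8470588235294)
screws [0.4529 0.14   0.279 ] [ 0.476  -0.0495  0.279 ] 0.19094228409768021 6.955804868421159
[169 106 106 106 105  97  58  52  62  88 111 134 159 150 145 133 131 169
 213 212 213 212 213 212 212]
[134 134 133 131 133 133 134 133 132 132 133 106 113 132 135 129 113  97
  66  47 109 133 134 131 131] [135 138 136 135 113  93  77  78  85  87  86  82  75 101 127 134 134 135
 134 135 134 135 134 135 136]
[0.524  0.1302 0.296 ] [0.5317 0.0676 0.296 ] 0.06310346204549347 7.002202080349836
```

All estimates agree on bar centre u ≈ 0.542, v ≈ 0.0323 in charger-aligned axes. I'll move over the front of the loop and go down.

servo_tool(increments=[[[-0.085, -0.114, 0, 0, -1], [-0.085, -0.114, 0, 0, -1], [0, 0, 0.2, 0, -1], [0, 0, 0.2, 0, -1], [0, 0, 0.2, 0, -1], [0, 0, 0.2, 0, -1], [0, 0, 0, 0, -1], [0, 0, 0, 0, -1]]])

```text
clock: 3.08
ee_pos: [0.5259, 0.0973, 0.3322]
orientation: [-0.058, 0.998, -0.0, -0.002]
contact_force: [0.2, -0.4, -0.3]
opening: 0.0877
finger_force: 0.0
```

```bash
python3 - <<'E'
from h import *
s=manip.state();p=s["ee_pos"];print(p,p[0]*.9926+p[1]*.1219,-p[0]*.1219+p[1]*.9926,s["contact_force"])
f=manip.grab_frame("wrist");cv2.imwrite("pics/w2.png",f["pixels"][:,:,::-1])
E
```

```text
[0.52586211 0.09731085 0.33223398] 0.5338329198457327 0.032488163797343456 [ 0.19412382 -0.37240197 -0.31835789]
```

View pics/w2.png

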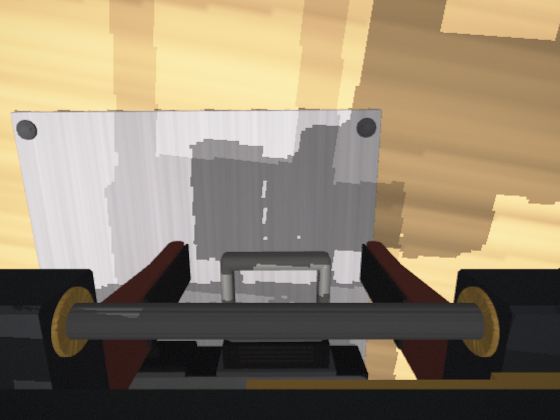

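The wrist view shows the loop (columns 221–331) centred between the fingertips (190, 362). I'll go down and close.

servo_tool(increments=[[[-0.01, 0, 0.1, 0, -1], [0, 0, 0.1, 0, -1], [0, 0, 0, 0, -1], [0, 0, 0, 0, 1], [0, 0, 0, 0, 1], [0, 0, 0, 0, 1], [0, 0, 0, 0, 1], [0, 0, 0, 0, 1], [0, 0, 0, 0, 1], [0, 0, 0, 0, 1], [0, 0, 0, 0, 1]]])

```text
clock: 4.05
ee_pos: [0.529, 0.0975, 0.3039]
orientation: [-0.059, 0.998, 0.0, 0.001]
contact_force: [-0.1, 1.5, 5.3]
opening: 0.0632
finger_force: 30.0
```

servo_tool(increments=[[[0.03, 0, 0, 0, 1], [0.03, 0, 0, 0, 1], [0.03, 0, 0, 0, 1], [0.03, 0, 0, 0, 1], [0.03, 0, 0, 0, 1], [0.03, 0, 0, 0, 1]]])

```text
clock: 4.55
ee_pos: [0.5053, 0.0944, 0.3044]
orientation: [-0.059, 0.998, 0.0, 0.004]
contact_force: [9.7, 0.1, 2.3]
opening: 0.0638
finger_force: 30.0
```

```bash
python3 - <<'E'
from h import *
f=manip.grab_frame("wrist");cv2.imwrite("pics/w3.png",f["pixels"][:,:,::-1])
print(manip.state()["ee_pos"],manip.state()["contact_force"])
E
```

```text
[0.50375496 0.09430598 0.30429385] [4.9876121  1.0094548  3.19630674]
```

View pics/w3.png

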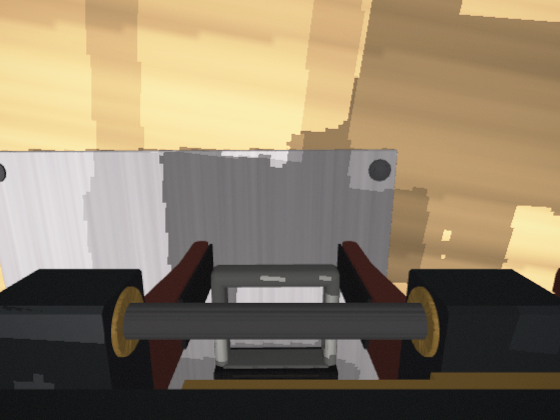

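The loop bar (row 275) is still between the finger pads after about 25 mm and the force has dropped, so the catch has let go. I'll keep pulling.

servo_tool(increments=[[[0.04, 0, 0, 0, 1], [0.04, 0, 0, 0, 1], [0.04, 0, 0, 0, 1], [0.04, 0, 0, 0, 1], [0.04, 0, 0, 0, 1], [0.04, 0, 0, 0, 1], [0.04, 0, 0, 0, 1], [0.04, 0, 0, 0, 1], [0.04, 0, 0, 0, 1], [0.04, 0, 0, 0, 1], [0.04, 0, 0, 0, 1], [0.04, 0, 0, 0, 1], [0.04, 0, 0, 0, 1], [0.04, 0, 0, 0, 1], [0.04, 0, 0, 0, 1], [0.04, 0, 0, 0, 1], [0, 0, 0, 0, 1], [0, 0, 0, 0, 1]]])

```text
clock: 6.1
ee_pos: [0.4046, 0.0827, 0.303]
orientation: [-0.059, 0.998, -0.0, -0.001]
contact_force: [1.8, -0.8, 6.3]
opening: 0.0635
finger_force: 30.0
```

```bash
python3 - <<'E'
from h import *
f=manip.grab_frame("top");cv2.imwrite("pics/t3.png",f["pixels"][:,:,::-1])
s=manip.grab_frame("scene");cv2.imwrite("pics/s3.png",np.hstack([cv2.resize(x["pixels"][y:y+130,a:a+130,::-1],None,fx=3,fy=3,interpolation=cv2.INTER_CUBIC) for x,a,y in((f,170,150),(s,160,140))]))
print(manip.state()["ee_pos"],manip.state()["contact_force"])
E
```

```text
[0.40451478 0.08271478 0.30292122] [0.22698313 0.27272702 6.24025823]
```

View pics/s3.png

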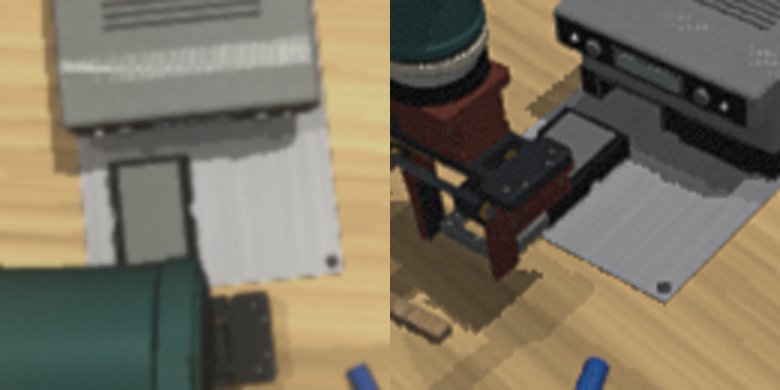

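The pack is fully out, about 125 mm, and lies on the plate with its case behind the gripper. I'll release, rise and swing to the pile, which clears the view and lets me measure both.

servo_tool(increments=[[[0, 0, 0, 0, -1], [0, 0, 0, 0, -1], [0, 0, 0, 0, -1], [0, 0, 0, 0, -1], [0, 0, 0, 0, -1], [0, 0, -0.05, 0, -1], [0, 0, -0.22, 0, -1], [0, 0, -0.22, 0, -1], [0, 0, -0.22, 0, -1], [0, 0, -0.22, 0, -1], [0, 0, -0.22, 0, -1], [0, 0, -0.22, 0, -1]]])

```text
clock: 7.2
ee_pos: [0.4056, 0.0829, 0.5109]
orientation: [-0.059, 0.998, -0.0, 0.0]
contact_force: [1.1, -0.1, 0.9]
opening: 0.0881
finger_force: 0.0
```

servo_tool(increments=[[[0, 0, 0, -0.22, -1], [0, 0, 0, -0.22, -1], [0.06, -0.23, 0, 0, -1], [0.06, -0.23, 0, 0, -1], [0.06, -0.23, 0, 0, -1], [0.06, -0.23, 0, 0, -1], [0.06, -0.23, 0, 0, -1], [0.06, -0.23, 0, 0, -1], [0.06, -0.23, 0, 0, -1], [0.06, -0.23, 0, 0, -1], [0, 0, 0, 0, -1], [0, 0, 0, 0, -1]]])

```text
clock: 8.2
ee_pos: [0.4328, -0.2024, 0.5084]
orientation: [-0.172, 0.985, 0.001, -0.001]
contact_force: [0.4, 0.3, -0.3]
opening: 0.0875
finger_force: 0.0
```

```bash
python3 - <<'E'
from h import *
s=manip.state();print(s["clock"],s["ee_pos"],s["orientation"])
F={n:manip.grab_frame(n) for n in("top","scene","wrist")};pickle.dump(F,open("f4.pkl","wb"))
c=lambda n,x,y,w,h,k:cv2.resize(F[n]["pixels"][y:y+h,x:x+w,::-1],None,fx=k,fy=k,interpolation=cv2.INTER_CUBIC)
a=np.vstack([c("top",190,175,85,85,3.5)[:297],c("scene",170,150,85,85,3.5)[:297]])
b=cv2.resize(F["wrist"]["pixels"][:330,:,::-1],None,fx=.9,fy=.9)
o=np.zeros((600,800,3),np.uint8);o[:a.shape[0],:a.shape[1]]=a;o[:b.shape[0],296:296+b.shape[1]]=b
print(a.shape,b.shape);cv2.imwrite("pics/m4.png",o)
E
```

```text
8.2 [ 0.43279974 -0.20244986  0.50841451] [-1.72055505e-01  9.85086948e-01  5.42794171e-04 -5.60652581e-04]
(594, 298, 3) (297, 504, 3)
```

View pics/m4.png

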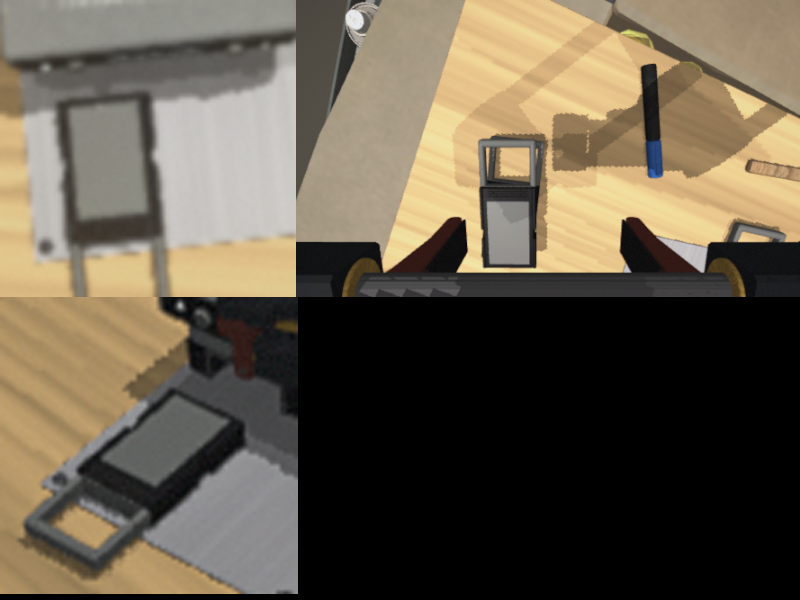

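The wrist view shows the whole pile square to the image: label roughly x 487–534, y 190–263 in the composite, loop bar at y ≈ 141. The top and scene crops show the pulled pack flat on the plate. The grey labels make good fiducials, so I'll extract them in all views.

```bash
cat > lab.py <<'E'
from h import *
def label(f,x,y,w,h,z,lo=85,hi=190):
    k=6;p=cv2.resize(f["pixels"][y:y+h,x:x+w],None,fx=k,fy=k,interpolation=cv2.INTER_CUBIC)
    hsv=cv2.cvtColor(p,cv2.COLOR_RGB2HSV)
    m=cv2.inRange(hsv,(0,0,lo),(179,50,hi));m=cv2.morphologyEx(m,cv2.MORPH_OPEN,np.ones((31,31)))
    cs=cv2.findContours(m,0,2)[0]
    c=min([c for c in cs if cv2.contourArea(c)>3000],key=lambda c:np.hypot(*(c.reshape(-1,2).mean(0)-[w*k/2,h*k/2])))
    P=np.array([plane(f,(a+.5)/k-.5+x,(b+.5)/k-.5+y,z)[:2] for a,b in c.reshape(-1,2)])
    r=cv2.minAreaRect((P*1000).astype(np.float32));b=cv2.boxPoints(r);
    e=max([(b[1]-b[0]),(b[2]-b[1])],key=np.linalg.norm);an=np.degrees(np.arctan2(e[1],e[0]));an=(an+90)%180-90
    return np.round(r[0],1),np.round(sorted(r[1]),1),round(float(an),1)
E
python3 - <<'E'
from lab import *
import cv2
F=pickle.load(open("f4.pkl","rb"))
t0=dict(F["top"]);t0["pixels"]=cv2.imread("pics/top0.png")[:,:,::-1];s0=dict(F["scene"]);s0["pixels"]=cv2.imread("pics/scene0.png")[:,:,::-1]
def t(n,*a):
    try: print(n,label(*a))
    except Exception as e: print(n,repr(e))
for lo in (75,90):
    t("pile top0",t0,330,198,44,60,.320,lo);t("pile scene0",s0,292,235,60,48,.320,lo);t("pile wrist",F["wrist"],200,200,75,100,.320,50)
    t("pack top",F["top"],203,196,37,54,.301,lo);t("pack scene",F["scene"],188,173,56,48,.301,lo)
w=cv2.cvtColor(F["wrist"]["pixels"],cv2.COLOR_RGB2GRAY)
print(w[225,195:285]);print(w[150:305,238])
E
```

```text
pile top0 (array([ 511.2, -217.1]), array([52. , 81.9]), 19.6)
pile scene0 (array([ 508.8, -215.6]), array([47.6, 77.4]), 19.7)
pile wrist (array([ 504.6, -218.9]), array([53.1, 90.1]), 20.0)
pack top (array([514.2,  95.2]), array([52.8, 83.5]), 7.6)
pack scene (array([512.2,  96.3]), array([48.3, 77.3]), 7.2)
pile top0 (array([ 511. , -217.2]), array([49.6, 79.5]), 19.5)
pile scene0 ValueError('min() iterable argument is empty')
pile wrist (array([ 504.6, -218.9]), array([53.1, 90.1]), 20.0)
pack top (array([514.3,  94.8]), array([50.2, 80.6]), 6.8)
pack scene (array([512.3,  96.1]), array([46.7, 75.4]), 7.7)
[204 205 206 205 206 206 205 205 204 128  46  41  29  54  60  60  92 145
 162 160 159 159 160 159 160 160 160 160 144 139 139 139 139 138 138 139
 138 137 138 139 138 138 137 136 136 137 138 137 137 137 136 136 135 136
 135 136 135 135 135 135 135 134 135 107  61  43  43  30  45  46  31  17
  11  48 120 138 136 134 131 130 129 130 129 130 185 203 203 204 206 207]
[107 106  96  54  62  77 107 123 131 130 128 123 108 118 168 193 195 198
 201 202 201 201 198 198 199 199 200 201 201 201 197 193 191 189 188 188
 195 202 207 207 207 207 206 202 202 184 118 119 118 105  58  50  51  52
  44  50  63  75  36  32  43  45  32  44  46  41  43  46  36  46  49  47
  48  74 122 136 137 136 136 136 137 137 137 136 135 136 136 137 137 136
 136 135 135 135 135 135 137 140 141 154 153 153 154 154 153 152 154 152
 151 151 151 153 153 151 151 150 150 150 151 150 150 149 148 149 148 148
 147 148 147 148 147 147 146 145 146 146 146 145 145 144 145 144 137 103
  39  40  39  98 182 208 208 210 188  37  38]
```

Label-to-label displacement agrees in both cameras: (-3.3, -312.0) mm and about +12.5° yaw. Next I'll go over the pack to a grip point about 12 mm in front of its label centre.

servo_tool(increments=[[[-0.122, 0.19, 0, 0, -1], [-0.122, 0.19, 0, 0, -1], [-0.122, 0.19, 0, 0, -1], [-0.122, 0.19, 0, 0, -1], [-0.122, 0.19, 0, 0, -1], [-0.122, 0.19, 0, 0, -1], [-0.122, 0.19, 0, 0, -1], [-0.122, 0.19, 0, 0, -1], [-0.122, 0.19, 0, 0, -1], [0, 0, 0, 0.21, -1], [0, 0, 0, 0.21, -1], [0, 0, 0.2, 0, -1], [0, 0, 0.2, 0, -1], [0, 0, 0.2, 0, -1], [0, 0, 0.2, 0, -1], [0, 0, 0, 0, -1], [0, 0, 0, 0, -1]]])

```text
clock: 9.77
ee_pos: [0.4985, 0.0973, 0.3883]
orientation: [-0.065, 0.998, 0.0, -0.001]
contact_force: [0.4, -0.7, 0.0]
opening: 0.0878
finger_force: 0.0
```

```bash
python3 - <<'E'
from lab import *
s=manip.state();p=s["ee_pos"]*1000;q=s["orientation"];y=np.degrees(2*np.arctan2(-q[0],q[1]));h=np.radians(y)
d=np.array([501.4,94.1])-p[:2];print(p,y,"tool dx,dy,dz",-d@[np.cos(h),np.sin(h)],d@[-np.sin(h),np.cos(h)],p[2]-303)
F=pickle.load(open("f4.pkl","rb"))
for lo in(100,120):print(label(F["wrist"],200,200,75,100,.320,lo))
E
```

```text
[498.48730383  97.32337255 388.33795599] 7.508186519623996 tool dx,dy,dz -2.4665321332056833 -3.5763317494762603 85.33795598687101
(array([ 509.3, -216.2]), array([48.4, 78.3]), 19.9)
(array([ 509.3, -216.2]), array([47.8, 77.7]), 19.9)
```

servo_tool(increments=[[[-0.016, -0.024, 0, 0, -1], [0, 0, 0.18, 0, -1], [0, 0, 0.18, 0, -1], [0, 0, 0.15, 0, -1], [0, 0, 0.06, 0, -1], [0, 0, 0, 0, -1], [0, 0, 0, 0, 1], [0, 0, 0, 0, 1], [0, 0, 0, 0, 1], [0, 0, 0, 0, 1], [0, 0, 0, 0, 1], [0, 0, 0, 0, 1], [0, 0, 0, 0, 1], [0, 0, 0, 0, 1]]])

```text
clock: 10.93
ee_pos: [0.5038, 0.0936, 0.3047]
orientation: [-0.065, 0.998, 0.001, 0.001]
contact_force: [0.2, 3.0, 6.3]
opening: 0.0638
finger_force: 30.0
```

The grip on the case is good at 63.8 mm. I'll lift clear, turn and carry it over the pile.

servo_tool(increments=[[[0, 0, -0.03, 0, 1], [0, 0, -0.08, 0, 1], [0.05, 0, -0.15, 0, 1], [0.05, 0, -0.2, 0, 1], [0, 0, -0.22, 0, 1], [0, 0, -0.22, 0, 1], [0, 0, -0.1, 0, 1], [0, 0, 0, 0, 1]]])

```text
clock: 11.6
ee_pos: [0.4893, 0.0908, 0.4569]
orientation: [-0.064, 0.998, -0.0, 0.003]
contact_force: [0.8, -0.9, -4.3]
opening: 0.0636
finger_force: 30.0
```

servo_tool(increments=[[[0, 0, 0, -0.137, 1], [0, 0, 0, -0.137, 1], [0, 0, 0, -0.137, 1], [0.045, -0.14, 0, 0, 1], [0.045, -0.14, 0, 0, 1], [0.045, -0.14, 0, 0, 1], [0.045, -0.14, 0, 0, 1], [0.045, -0.14, 0, 0, 1], [0.045, -0.14, 0, 0, 1], [0.045, -0.14, 0, 0, 1], [0.045, -0.14, 0, 0, 1], [0.045, -0.14, 0, 0, 1], [0.045, -0.14, 0, 0, 1], [0.045, -0.14, 0, 0, 1], [0.045, -0.14, 0, 0, 1], [0.045, -0.14, 0, 0, 1], [0.045, -0.14, 0, 0, 1], [0, 0, 0, 0, 1], [0, 0, 0, 0, 1]]])

```text
clock: 13.18
ee_pos: [0.4974, -0.2182, 0.4506]
orientation: [-0.17, 0.985, 0.001, -0.002]
contact_force: [0.0, 0.7, -4.3]
opening: 0.0635
finger_force: 30.0
```

```bash
cat > go.py <<'E'
from lab import *
s=manip.state();p=s["ee_pos"]*1000;q=s["orientation"];y=np.degrees(2*np.arctan2(-q[0],q[1]));h=np.radians(y)
d=np.array([500.7,-219.6])-p[:2];v=np.array([-d@[np.cos(h),np.sin(h)],d@[-np.sin(h),np.cos(h)],p[2]-345.7])
print(s["clock"],p,"yaw",y,"tool mm",v,"units",v/150,"turn",-(19.75-y)/30,q,s["opening"],s["contact_force"])
E
python3 go.py; python3 - <<'E'
from h import *
f=manip.grab_frame("wrist");cv2.imwrite("pics/w5.png",f["pixels"][:,:,::-1]);pickle.dump(f,open("w5.pkl","wb"))
E
```

```text
13.1833 [ 497.3864913  -218.22227361  450.55862675] yaw 19.61045471809716 tool mm [ -2.6589154   -2.40990432 104.85862675] units [-0.0177261  -0.01606603  0.69905751] turn -0.004651509396761355 [-0.17029892  0.9853896   0.00142304 -0.00189369] 0.06352481096439652 [ 0.04992402  0.6546799  -4.29860013]
```

View pics/w5.png

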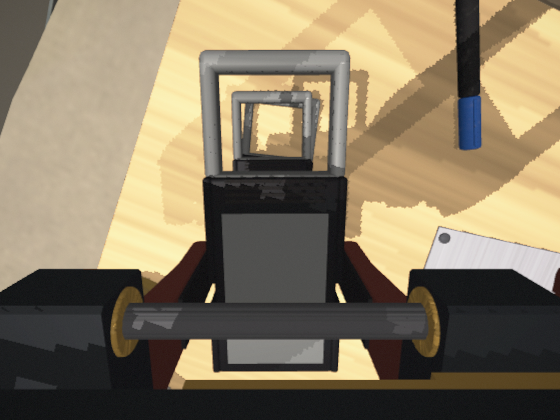

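The held pack is level and square in the wrist view: its loop's outer edge at row ~50 (columns 199–350), label from row 214 to 364. The pile's loop sits below it at row ~92 (columns 233–312). Next, a numeric alignment check.

```bash
python3 - <<'E'
from h import *
np.set_printoptions(precision=1,suppress=True)
f=pickle.load(open("w5.pkl","rb"));g=cv2.cvtColor(f["pixels"],cv2.COLOR_RGB2GRAY).astype(int)
print(g[230,195:232],g[230,318:356]);print(g[135,190:235],g[135,300:356]);print(g[40:72,276],g[84:106,272]);print(g[170:220,276],g[340:375,276])
E
```

```text
[231 231 231 231 231 231 229 228 228 201 108  20  18  22  20  19  21  19
  23  18  23  23  20  24  23  21  22  68  81  79  80  79  79  81  80  80
  80] [ 80  81  80  80  78  80  80  81  81  71  40  19  22  22  23  24  20  23
  19  19  19  22  23  24  22  21  46 139 158 159 156 155 153 151 149 148
 147 147]
[218 216 217 215 216 214 215 215 214 214 212 211 170 131 128 136 144 150
 148 146 143 141 135 125 114 106  93  75  58  53  51 190 218 219 219 220
 221 221 221 221 222 222 171 133 145] [133 118  86  95 132 160 175 168 148 128 111  96 100 101  93  88 149 167
 168 166 165 163 162 161 159 160 159 158 107  68  71  83 104 132 148 161
 175 184 180 172 163 156 149 140 130 120 104 149 165 165 165 166 166 166
 166 167]
[219 218 217 216 218 217 217 217 217 196  87 111 116 120 127 131 135 135
 136 137 138 142 145 149 146 135 126 119 113 106  90  60] [193 195 197 197 197 199 181 106 128 147 157 161 164 167 168 155 139 120
  85  68  93 158]
[33 52 58 60 69 97 99 30 24 32 44 47 47 55 51 41 48 44 45 49 55 54 50 40
 44 47 51 52 40 25 26 25 26 22 22 24 23 23 20 22 23 25 23 48 81 80 80 81
 80 81] [138 138 137 138 137 137 137 136 136 134 136 135 136 134 135 134 135 135
 135 135 133 133 127  93  34  32  31  33  36  39  34 135 225 224 225]
```

```bash
python3 - <<'E'
from h import *
np.set_printoptions(precision=1,suppress=True)
f=pickle.load(open("w5.pkl","rb"))
y=np.radians(19.61);A=np.array([[-np.cos(y),-np.sin(y)],[-np.sin(y),np.cos(y)]]);T=np.array([497.4,-218.2])
def t(n,u,v,z):
    w=plane(f,u,v,z)[:2]*1000;print(n,w,"rel TCP tool",A@(w-T))
t("label front",274.8,212.9,.447);t("label rear",274.8,363,.447)
t("held bar",276,49.5,.441);t("pile bar",272,90.5,.314)
for n,a,z in(("held L",201.7,.441),("held R",346.7,.441),("pile L",232.1,.314),("pile R",311.3,.314)):t(n,a,135,z)
E
```

```text
label front [ 469.1 -228.4] rel TCP tool [30.1 -0.1]
label rear [ 542.3 -202.3] rel TCP tool [-47.6  -0.1]
held bar [ 404.4 -250.9] rel TCP tool [98.6  0.4]
pile bar [ 407.7 -252.1] rel TCP tool [95.9 -1.8]
held L [ 448.  -270.1] rel TCP tool [ 64.  -32.3]
held R [ 426.5 -209.9] rel TCP tool [64.  31.6]
pile L [ 450.5 -271.1] rel TCP tool [ 61.9 -34.1]
pile R [ 429.1 -210.9] rel TCP tool [61.9 29.8]
```

Loops, labels and the plan all agree on a shift of about (-2.8, -2.1) mm. I'll go down to about 15 mm above contact.

servo_tool(increments=[[[-0.019, -0.014, 0, -0.006, 1], [0, 0, 0.15, 0, 1], [0, 0, 0.15, 0, 1], [0, 0, 0.15, 0, 1], [0, 0, 0.1, 0, 1], [0, 0, 0.05, 0, 1], [0, 0, 0, 0, 1], [0, 0, 0, 0, 1], [0, 0, 0, 0, 1]]])

```text
clock: 13.98
ee_pos: [0.5024, -0.2187, 0.3645]
orientation: [-0.173, 0.985, -0.001, 0.001]
contact_force: [0.1, 0.1, -4.3]
opening: 0.0636
finger_force: 30.0
```

```bash
sed -i 's/500.7,-219.6/500.7,-219.25/' go.py; python3 go.py
```

```text
13.9833 [ 502.44612185 -218.67826286  364.48215281] yaw 19.94059123527566 tool mm [ 1.83642461  0.05804755 18.78215281] units [0.01224283 0.00038698 0.12521435] turn 0.006353041175855386 [-1.73137484e-01  9.84897036e-01 -7.66784344e-04  8.07970982e-04] 0.06357628024577593 [ 0.13451323  0.1355665  -4.34894992]
```

servo_tool(increments=[[[0.012, 0, 0.04, 0.004, 1], [0, 0, 0.03, 0, 1], [0, 0, 0, 0, 1], [0, 0, 0, 0, 1], [0, 0, 0, 0, 1]]])

```text
clock: 14.4
ee_pos: [0.5, -0.2193, 0.3528]
orientation: [-0.172, 0.985, -0.0, 0.0]
contact_force: [-0.5, 0.8, -5.7]
opening: 0.0636
finger_force: 30.0
```

```bash
python3 go.py
```

```text
14.4 [ 500.04327347 -219.27750528  352.77708474] yaw 19.784774720248656 tool mm [-0.62727066 -0.19641231  7.07708474] units [-0.0041818  -0.00130942  0.04718056] turn 0.0011591573416218637 [-1.71798211e-01  9.85132157e-01 -7.39520423e-05  3.92096652e-05] 0.06361893703637397 [-0.46690737  0.77464114 -5.65336019]
```

Position and yaw are within 1 mm. I'll lower in small steps and watch the force.

servo_tool(increments=[[[-0.003, 0, 0.015, 0, 1], [0, 0, 0.012, 0, 1], [0, 0, 0.006, 0, 1], [0, 0, 0, 0, 1], [0, 0, 0, 0, 1]]])

```text
clock: 14.82
ee_pos: [0.5004, -0.219, 0.3476]
orientation: [-0.172, 0.985, 0.0, -0.0]
contact_force: [0.8, 0.2, -4.1]
opening: 0.0636
finger_force: 30.0
```

servo_tool(increments=[[[0, 0, 0.007, 0, 1], [0, 0, 0, 0, 1], [0, 0, 0, 0, 1]]])

```text
clock: 15.07
ee_pos: [0.5004, -0.219, 0.3467]
orientation: [-0.172, 0.985, -0.0, -0.0]
contact_force: [0.3, 0.4, -5.8]
opening: 0.0638
finger_force: 30.0
```

servo_tool(increments=[[[0, 0, 0.006, 0, 1], [0, 0, 0, 0, 1], [0, 0, 0, 0, 1]]])

```text
clock: 15.32
ee_pos: [0.5006, -0.2191, 0.3459]
orientation: [-0.172, 0.985, -0.0, 0.0]
contact_force: [0.2, -0.1, -4.2]
opening: 0.0637
finger_force: 30.0
```

servo_tool(increments=[[[0, 0, 0.006, 0, 1], [0, 0, 0, 0, 1], [0, 0, 0, 0, 1]]])

```text
clock: 15.57
ee_pos: [0.5005, -0.2191, 0.3457]
orientation: [-0.172, 0.985, -0.0, 0.0]
contact_force: [-1.6, 0.8, 3.4]
opening: 0.0642
finger_force: 30.0
```

servo_tool(increments=[[[0, 0, 0.006, 0, 1], [0, 0, 0, 0, 1], [0, 0, 0, 0, 1]]])

```text
clock: 15.82
ee_pos: [0.5005, -0.2191, 0.3457]
orientation: [-0.172, 0.985, -0.001, 0.001]
contact_force: [-4.3, 1.7, 9.8]
opening: 0.0637
finger_force: 30.0
```

It made contact at the predicted height, with about 14 N of support. I'll ease off slightly, open and rise.

servo_tool(increments=[[[0, 0, -0.006, 0, 1], [0, 0, 0, 0, 1], [0, 0, 0, 0, -1], [0, 0, 0, 0, -1], [0, 0, 0, 0, -1], [0, 0, 0, 0, -1], [0, 0, 0, 0, -1], [0, 0, 0, 0, -1], [0, 0, -0.05, 0, -1], [0, 0, -0.1, 0, -1], [0, 0, -0.2, 0, -1], [0, 0, -0.2, 0, -1], [0, 0, -0.2, 0, -1], [0, 0, -0.2, 0, -1], [0, 0, 0, 0, -1], [0, 0, 0, 0, -1]]])

```text
clock: 17.15
ee_pos: [0.5012, -0.2194, 0.4898]
orientation: [-0.172, 0.985, -0.002, 0.002]
contact_force: [0.3, 0.1, -0.7]
opening: 0.0875
finger_force: 0.0
```

servo_tool(increments=[[[0.1, 0.2, 0, 0, -1], [0.1, 0.2, 0, 0, -1], [0.1, 0.2, 0, 0, -1], [0.1, 0.2, 0, 0, -1], [0.1, 0.2, 0, 0, -1], [0, 0.2, 0, 0, -1], [0, 0.2, 0, 0, -1], [0, 0.2, 0, 0, -1], [0, 0.2, 0, 0, -1], [0, 0, 0, 0, -1], [0, 0, 0, 0, -1]]])

```text
clock: 18.07
ee_pos: [0.3375, 0.0106, 0.4865]
orientation: [-0.174, 0.985, 0.0, -0.001]
contact_force: [0.4, -0.2, -0.8]
opening: 0.0879
finger_force: 0.0
```

```bash
python3 - <<'E'
from lab import *
F={n:manip.grab_frame(n) for n in("top","scene")};pickle.dump(F,open("f6.pkl","wb"))
print(manip.state()["clock"],manip.state()["ee_pos"])
for lo in(75,90):
    for a in((F["top"],327,193,50,66,.342,lo),(F["scene"],286,220,66,62,.342,lo)):
        try: print(lo,label(*a))
        except Exception as e: print(repr(e))
E
```

```text
18.1667 [0.3384398  0.00918567 0.48662453]
75 (array([ 510.8, -217.2]), array([52.4, 82.6]), 19.7)
75 (array([ 508.5, -215.6]), array([48. , 77.7]), 19.9)
90 (array([ 510.8, -217.5]), array([50.5, 80. ]), 20.0)
90 (array([ 508.5, -215.8]), array([46.7, 76.2]), 20.0)
```

The label matches the old pile top within 0.5 mm and 0.3° in both cameras, and its size is right for lying flat at that height. Handing in.

```bash
python3 -c "
from rig import manip
print(manip.sign_off())"
```

```text
the job is handed in; nothing more can be done
None
```

The charged pack came out by its loop and now lies on the pile, flush within about 0.5 mm and 0.3° by camera, loop on the same side; job handed in at about 18 s, verdict not shown, and I did not re-measure the two lower packs.

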